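# Close a dental instrument cassette and hold its lid down for taping

### The job

Close the loaded instrument cassette: lift the slotted steel lid by its blue grip bar, bring it over the cassette with its edges in line with the rim, and slide it about lightly until the socket hidden under the grip drops over the cassette's locating post. Then press the lid down, without forcing it, against the blue silicone rails until it lies flat on the rim all round, and finish while still holding it pressed down there, because I am about to put the indicator tape round it. Leave the roll of tape and the flat white and blue carton alone.

Things in the scene. Friction and masses are not known exactly. Their poses are not given: they have to be found in the camera images.
- cassette: open stainless instrument cassette, fixed on the worktop, outline 110 (x) x 204 (y), 28 high, with a mirror, a scaler and a probe lying along y, none higher than the rim. Origin: centre of its underside, on the worktop; z up, y along its length. The lid's underside must come down on the top of its rim, 28 above the origin.
- post_top (a point): top of the fixed oblong steel locating post in the middle of the cassette, on its axis, 45 above the cassette's underside (17 above the rim). The post is 8 (cassette x) x 26 (cassette y) in plan and its top is rounded.
- rails (a joint): blue silicone hold-down fingers of the two rails crossing the cassette 50 to either side of its middle; one part. 0 = relaxed, 5 mm proud of the rim (33 above the cassette's underside); grows (m) as they are pressed down, about 0.005 with the lid on the rim. They give from 3 N on, need 10.5 N to reach the rim and spring up when let go.
- lid: loose slotted steel lid, 110 (x) x 204 (y), 4 thick, 0.2 to 0.4 kg, lying flat, grip up. Origin: centre of its underside; z up, y along its length. In the middle of its top a blue grip bar 24 (x) x 72 (y), from 4 to 34 above the origin, flat-sided, to be pinched across x. Either end of the lid may be at either end of the cassette.
- lid_grip (a point): middle of the lid's blue grip bar, 19 above the lid's underside
- lid_socket (a point): centre of the mouth of the blind oblong socket in the lid's underside, under the grip bar, at the lid's origin: 12 (lid x) x 30 (lid y), flared to 18 x 36 over the first 4 mm, 21 deep from the underside. It takes the post with 2 mm of play each way.
- indicator_tape: roll of beige indicator tape, 68 across, 19 high, lying flat; origin: centre of its underside. Leave alone
- needle_box: flat white and blue carton, 62 x 95 x 22, lying flat; origin: centre of its underside. Leave alone

How it is judged:
By the outcome, as a careful person would: the job done as asked, in the order asked, and still so for the second after the job is handed in, while the arm keeps its last pose, push and grip.
It also fails if it takes over 53 s, if anything falls off the work surface, if the arm or the gripper's body presses on something with over 40 N, if the wrist force passes 120 N, or if a joint passes its speed limit or range.

### The arm

A 6-joint arm with a two-finger parallel gripper is mounted at the origin on a cart in front of the work surface, level with it; the furniture and walls round the work are solid. World frame = base frame: x ahead of the robot, y to its left, z up, the work surface at z = 0. Lengths are in m, angles in rad, forces in N, time in s.
With the tool pointing down it reaches from about 0.325 to 0.9 m from the base axis. Payload 6.1 kg.
Tool frame: the origin (TCP) lies between the finger pads; the fingertips stand 14 mm ahead of it and the grasp point (between the pads) lies 5 mm behind it; z points along the fingers, y is the line along which they close (so a half turn about z gives the same grasp; the last joint's range is limited). The gripper opens to 85 mm and grips with 20 to 120 N. Pads are 22 mm wide; open, the fingers measure 114 mm over their backs; the gripper's body (76 mm by 85 mm) begins 54 mm behind the grasp point. The pads swing forward as they close: fully open they stand 13 mm farther back than shut.
Start: joints at [1.125, 0.22, 1.526, -0, 1.395, -0.126], TCP at [0.196, 0.593, 0.245] pointing down, gripper open.
Joint ranges: [-2.98, 2.98], [-0.91, 2.08], [0.09, 2.57], [-1.24, 4.39], [0.2, 2.65], [-2.68, 2.68]. Speed limits (rad/s): [2.57, 2.57, 3.01, 3.14, 3.14, 3.14].

### API

Orientations are given as a 3x3 rotation matrix whose columns are the frame's x, y, z axes.
In Python, from workcell import monitor, viewer, order gives the robot as it stands.
- The arm moves only by the tool servo_tool, never from a script. Its argument "plan" is a list that holds one entry, the list of rows, each a list of 6 numbers: the shift along the tool's x, y, z each as a share of 0.03 m, from -1 to 1, then the turn, a rotation vector about the tool's x, y, z each as a share of 0.08 rad, from -1 to 1. In form: [[[tx, ty, tz, ax, ay, az], ...]]. A call has 1 to 12 rows; each row shifts and turns the commanded pose from where the row before left it, along the tool's axes as they then stand; what a row does not reach is not made up. A row lasts 1/12 s, in which the tool goes at most 41.7 mm and 7.16 degrees, less where a joint would pass 70% of its speed; a pose out of reach is approached as far as the arm can. A call with a number of a shift or a turn outside -1 to 1 is refused whole. A call with a gripper value outside its range is refused whole. "claw" is the gripper's target within -1 to 1 (shut at 1, half-way at 0, fully open at -1), set as the call begins (left out, the last holds). The fingers move at their own pace and stop on an object; "force" is the grip in N (left out, the last holds). Time passes only in rows, so rows that do not move let the fingers close. It gives the time, the measured TCP pose, the force, the opening and the grip force at its end, in the units of the state.
- monitor.get_state(): the state, without advancing time (a new reading comes with each control period).
- viewer.snapshot(name): name is "side" or "top" or "wrist"; returns the picture (400x640x3 uint8, red, green, blue); there is no depth.
- viewer.get_calibration(name): a dict with "fov_y" (degrees; the focal length in pixels is half the picture's height over the tangent of half this angle, whatever the lens; pixels are square), "cx", "cy" (the principal point, pixels), "k1" (the pictures are not rectified: a ray, as slopes to the right and down, at radius r is drawn at 1 + k1 r^2 times it, then the intrinsics apply), "R" (3x3) and "t" (3): a world point X has camera coordinates R X + t. Camera axes: x right, y down, z forward; pixel columns grow to the right and rows downward; lengths in m; the calibration is good to about 2 mm. A picture is of the moment at which its call begins: read the wrist's pose just before it. get_calibration takes no time and is no camera call; for the wrist camera it gives the pose at the moment of the call.
- order.close_job(): hands the job in; it is judged then, once.
The state is a dict: "time": time; "joint_pos": joint angles; "dq": joint speeds; "joint_efforts": joint torques, N m; "tool_pos": TCP position; "tcp_rot": TCP orientation; "ft_force": force on the tool from outside, world axes, zero at the start; "wrist_torque": the same for the moment, N m; "opening": finger opening in m; "grasp_force": force on a finger pad.
Only numpy, scipy, OpenCV 4.12 (cv2) and the standard library are available. Lean on these libraries where they do the work, as an engineer would, in place of code of your own. Each camera call takes 0.05 s, during which the arm holds its last target. There are 200 camera calls.

## Working session

There is one attempt and no reset: what is moved stays moved. The work goes in short steps, Python scripts to look and compute and a tool call to move; the robot and the scene stay as the last step left them, time stands still between calls to the robot, and variables do not carry over. Pictures are saved under pics/ and viewed, at most 10 in all, crops included, and the job is handed in when it is done.

Besides the shell and the picture viewer there is one more tool, called after "Request:" as name(argument=value, ...) on one line, values as JSON. servo_tool: Moves the arm, as the interface text tells. Shift numbers are shares of 0.03 m and turn numbers shares of 0.08 rad, none past 1 either way. Its arguments: {"type":"object","properties":{"plan":{"type":"array","items":{"type":"array","items":{"type":"array","items":{"type":"number"}}}},"claw":{"type":"number"},"force":{"type":"number"}},"required":["plan"]}

```bash
mkdir -p pics; cat > h.py <<'E'
import numpy as np,cv2
from workcell import monitor,viewer,order
def K(c):
    f=200/np.tan(np.radians(c["fov_y"])/2); return f
def ray(c,u,v):
    f=K(c); d=np.array([(u-c["cx"])/f,(v-c["cy"])/f]); p=d.copy()
    for _ in range(30): p=d/(1+c["k1"]*(p@p))
    R=np.array(c["R"]);t=np.array(c["t"])
    o=-R.T@t; w=R.T@np.array([p[0],p[1],1]); return o,w/np.linalg.norm(w)
def atz(c,u,v,z):
    o,w=ray(c,u,v); return o+w*(z-o[2])/w[2]
def proj(c,X):
    R=np.array(c["R"]);q=R@np.array(X)+np.array(c["t"]);p=q[:2]/q[2]
    p=p*(1+c["k1"]*(p@p));return p*K(c)+[c["cx"],c["cy"]]
def tri(obs):
    A=np.zeros((3,3));b=np.zeros(3)
    for c,u,v in obs:
        o,w=ray(c,u,v);P=np.eye(3)-np.outer(w,w);A+=P;b+=P@o
    X=np.linalg.solve(A,b);return X,[np.round(proj(c,X)-[u,v],1) for c,u,v in obs]
def save(n,im): cv2.imwrite(f"pics/{n}.png",np.ascontiguousarray(im[...,::-1]))
E
python3 - <<'E'
from h import *
import pickle
s=monitor.get_state();print({k:np.round(v,3).tolist() for k,v in s.items()})
D={}
for n in("side","top","wrist"):
    c=viewer.get_calibration(n);im=viewer.snapshot(n);D[n]=(c,im);save(n+"0",im)
    print(n,c["fov_y"],c["k1"],np.round(-np.array(c["R"]).T@c["t"],3).tolist())
pickle.dump(D,open("d0.pkl","wb"))
E
```

```text
{'time': 0.0, 'joint_pos': [1.125, 0.221, 1.528, 0.0, 1.395, -0.126], 'dq': [-0.002, -0.0, 0.0, -0.0, -0.001, 0.0], 'joint_efforts': [-0.001, -49.689, -38.94, -0.0, 0.011, 0.0], 'tool_pos': [0.196, 0.593, 0.244], 'tcp_rot': [[-0.949, 0.314, -0.001], [0.314, 0.949, -0.002], [0.0, -0.002, -1.0]], 'ft_force': [-0.173, -0.677, 0.276], 'wrist_torque': [0.0, -0.059, -0.033], 'grasp_force': 0.0, 'opening': 0.085}
side 43.114010931924156 -0.03863110255128075 [-0.248, -0.899, 0.627]
top 54.52694566196806 -0.08824534580587548 [0.407, 0.063, 0.976]
wrist 61.796139199757725 -0.06818121588106082 [0.122, 0.618, 0.374]
```

View pics/top0.png

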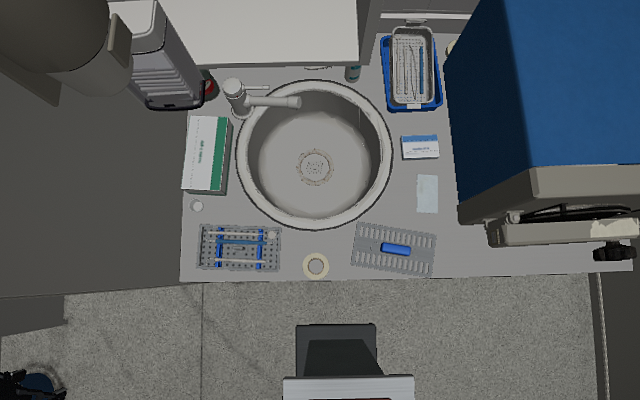

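View pics/side0.png

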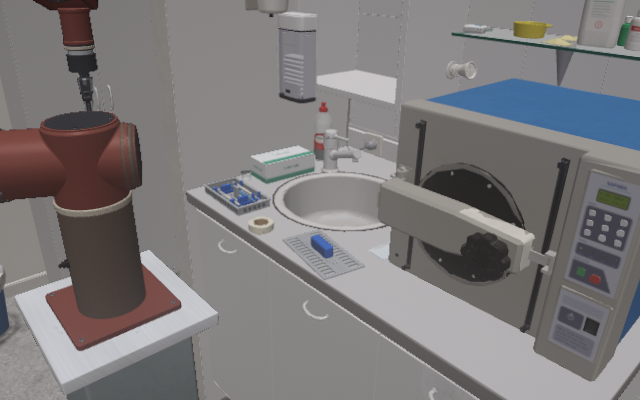

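Top view: cassette at about (240,248), lid at (394,249) with grip at (395,249), tape at (316,266). I'll enlarge both in both views.

```bash
python3 - <<'E'
from h import *
import pickle
D=pickle.load(open("d0.pkl","rb"))
t=D["top"][1];s=D["side"][1]
r=lambda im,x,y,w,h:cv2.resize(im[y:y+h,x:x+w],None,fx=4,fy=4,interpolation=cv2.INTER_CUBIC)
a=np.hstack([r(t,190,212,100,70),r(t,345,212,100,70)])
b=np.hstack([r(s,195,170,100,75),r(s,275,220,100,75)])
save("crop",np.vstack([a,b]))
c=D["top"][0]
for n,p in(("tape",(316,266)),("lid",(394,247)),("cas",(240,248))):print(n,atz(c,*p,0.02))
E
```

```text
tape [0.41928026 0.074071   0.02      ]
lid [ 0.46182797 -0.11852689  0.02      ]
cas [0.46575904 0.26055564 0.02      ]
```

View pics/crop.png

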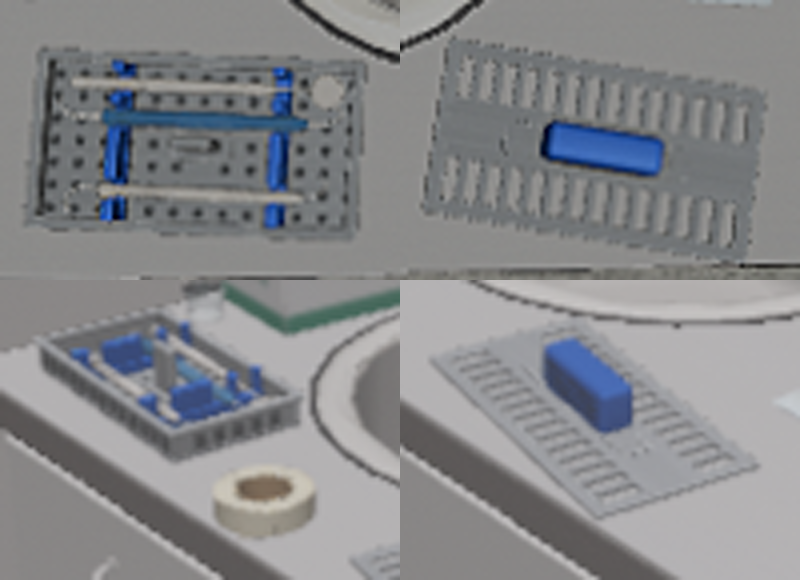

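Crop: lid top-view corners (450,40),(768,92),(745,262),(425,212), grip (604,150). Side-view grip top centre is about (588,378). Cassette rim corners (42,48),(362,62),(357,238),(27,225), post top (200,145); in the side view the post tip is at (162,345).

```bash
python3 - <<'E'
from h import *
import pickle
D=pickle.load(open("d0.pkl","rb"))
ct=D["top"][0];cs=D["side"][0]
q=lambda p,ox,oy,x0,y0:((p[0]-ox+.5)/4-.5+x0,(p[1]-oy+.5)/4-.5+y0)
LT=lambda *p:q(p,400,0,345,212);CT=lambda *p:q(p,0,0,190,212);CS=lambda *p:q(p,0,280,195,170);LS=lambda *p:q(p,400,280,275,220)
def rect(P):
    P=np.array(P)[:,:2];d=P[1]-P[0]+P[2]-P[3]
    print("centre",P.mean(0).round(4),"yaw of y axis(right->left) deg",np.degrees(np.arctan2(-d[1],-d[0])).round(2),"len",np.linalg.norm(d)/2,np.linalg.norm(P[3]-P[0]+P[2]-P[1])/2)
rect([atz(ct,*LT(*p),.004) for p in((450,40),(768,92),(745,262),(425,212))])
rect([atz(ct,*CT(*p),.028) for p in((42,48),(362,62),(357,238),(27,225))])
print("lid side",*[atz(cs,*LS(*p),.004).round(3) for p in((430,355),(758,465),(600,517))])
print("grip",tri([(ct,*LT(604,148)),(cs,*LS(588,375))]))
print("post",tri([(ct,*CT(203,145)),(cs,*CS(162,345))]))
print("cas side rim",*[atz(cs,*CS(*p),.028).round(3) for p in((38,342),(176,433),(300,400))])
E
```

```text
centre [ 0.4568 -0.1214] yaw of y axis(right->left) deg 79.74 len 0.20257248733657723 0.10812631551556515
centre [0.467  0.2624] yaw of y axis(right->left) deg 86.93 len 0.20069735213946308 0.10769327414941376
lid side [ 0.425 -0.012  0.004] [ 0.491 -0.233  0.004] [ 0.387 -0.214  0.004]
grip (array([ 0.45821037, -0.1218115 ,  0.02598177]), [array([ 0.2, -0.3]), array([-0.4,  0.1])])
post (array([0.4631034 , 0.25473062, 0.04773409]), [array([-0.3,  0.5]), array([0.5, 0. ])])
cas side rim [0.418 0.358 0.028] [0.412 0.162 0.028] [0.508 0.152 0.028]
```

Request:
servo_tool(plan=[[[-0.715,-0.905,0.07,0,0,0],[-0.715,-0.905,0.07,0,0,0],[-0.715,-0.905,0.07,0,0,0],[-0.715,-0.905,0.07,0,0,0],[-0.715,-0.905,0.07,0,0,0],[-0.715,-0.905,0.07,0,0,0],[-0.715,-0.905,0.07,0,0,0],[-0.715,-0.905,0.07,0,0,0],[-0.715,-0.905,0.07,0,0,0],[-0.715,-0.905,0.07,0,0,0],[-0.715,-0.905,0.07,0,0,0]]], claw=-1)

```text
time: 1.07
tool_pos: [0.3266, 0.2341, 0.222]
tcp_rot: [[-0.949, 0.314, 0.0], [0.314, 0.949, 0.0], [-0.0, 0.0, -1.0]]
ft_force: [1.6, -0.2, 0.3]
opening: 0.0857
grasp_force: 0.0
```

Request:
servo_tool(plan=[[[-0.715,-0.905,0.07,0,0,0],[-0.715,-0.905,0.07,0,0,0],[-0.715,-0.905,0.07,0,0,0],[-0.715,-0.905,0.07,0,0,0],[-0.715,-0.905,0.07,0,0,0],[-0.715,-0.905,0.07,0,0,0],[-0.715,-0.905,0.07,0,0,0],[-0.715,-0.905,0.07,0,0,0],[-0.715,-0.905,0.07,0,0,0],[-0.715,-0.905,0.07,0,0,0],[-0.715,-0.905,0.07,0,0,0]]])

```text
time: 1.98
tool_pos: [0.4568, -0.1239, 0.1988]
tcp_rot: [[-0.949, 0.315, -0.0], [0.315, 0.949, 0.0], [0.0, 0.0, -1.0]]
ft_force: [0.9, -0.0, 0.5]
opening: 0.0855
grasp_force: 0.0
```

Request:
servo_tool(plan=[[[0,0,0,0,0,1],[0,0,0,0,0,1],[0,0,0,0,0,1],[0,0,0,0,0,1],[0,0,0,0,0,1],[0,0,0,0,0,1],[0,0,0,0,0,1],[0,0,0,0,0,1],[0,0,0,0,0,1]]])

```text
time: 2.73
tool_pos: [0.4565, -0.122, 0.1988]
tcp_rot: [[-0.503, 0.864, -0.001], [0.864, 0.503, 0.0], [0.0, -0.0, -1.0]]
ft_force: [-0.3, -0.7, -0.0]
opening: 0.0853
grasp_force: 0.0
```

Request:
servo_tool(plan=[[[0,0,0,0,0,1],[0,0,0,0,0,1],[0,0,0,0,0,1],[0,0,0,0,0,1],[0,0,0,0,0,1],[0,0,0,0,0,1],[0,0,0,0,0,1],[0,0,0,0,0,1],[0,0,0,0,0,0.9],[0,0,0,0,0,0]]])

```text
time: 3.57
tool_pos: [0.4565, -0.122, 0.1988]
tcp_rot: [[0.182, 0.983, -0.0], [0.983, -0.182, 0.0], [0.0, -0.0, -1.0]]
ft_force: [0.8, -0.4, -0.2]
opening: 0.0855
grasp_force: 0.0
```

```bash
python3 - <<'E'
from h import *
import pickle
s=monitor.get_state();print(s["time"],s["tool_pos"],np.round(s["tcp_rot"],3).tolist(),s["joint_pos"])
c=viewer.get_calibration("wrist");im=viewer.snapshot("wrist");pickle.dump((c,im,s),open("w1.pkl","wb"));save("w1",im)
E
```

```text
3.5667 [ 0.45646451 -0.12197825  0.19883471] [[0.182, 0.983, -0.0], [0.983, -0.182, 0.0], [0.0, -0.0, -1.0]] [-4.28228558e-01 -1.11893476e-01  1.96204926e+00 -4.07103875e-05
  1.29193422e+00 -2.44737554e-01]
```

View pics/w1.png

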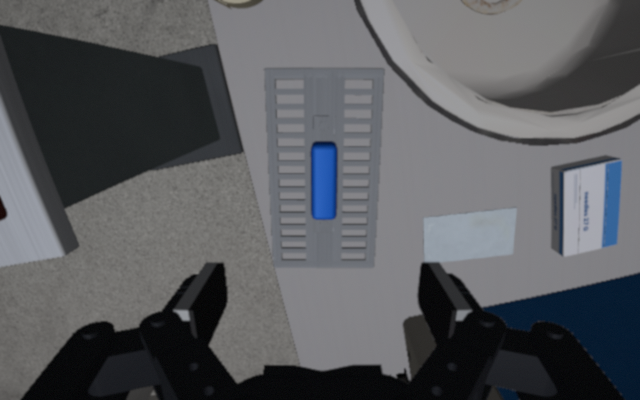

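Wrist view: lid corners (265,68),(383,68),(375,267),(273,267), grip top about (312..336, 143..219). It is almost perfectly aligned.

```bash
python3 - <<'E'
from h import *
import pickle
D=pickle.load(open("d0.pkl","rb"));c,im,s=pickle.load(open("w1.pkl","rb"))
P=[atz(c,*p,.004)[:2] for p in((265,68),(383,68),(375,267),(273,267))]
P=np.array(P);print(P.round(4).tolist(),P.mean(0))
d=P[0]+P[1]-P[2]-P[3];print("yaw y",np.degrees(np.arctan2(d[1],d[0])),np.linalg.norm(d)/2,np.linalg.norm(P[1]-P[0]),np.linalg.norm(P[2]-P[3]))
G=np.array([atz(c,*p,.034)[:2] for p in((311.5,143),(336.5,143),(336.5,217),(312.5,217))]);print(G.round(4).tolist(),G.mean(0))
ct=D["top"][0];cs=D["side"][0]
print(tri([(ct,345-.5+604.5/4-100,212+148/4-.5),(c,324,180)]))
print(tri([(ct,345-.5+604.5/4-100,212+148/4-.5),(c,324,180),(cs,275-.5+188.5/4,220-.5+95.5/4)]))
# top fiducial heights: lid corners
for a,b in(((450,40),(265,68)),((768,92),(273+102,267)) ): pass
E
```

```text
[[0.4237, -0.0116], [0.5297, -0.0313], [0.4946, -0.2312], [0.3852, -0.2108]] [ 0.45827702 -0.12122446]
yaw y 79.56153108783062 0.20295054634652207 0.10781004596089573 0.11120714407727729
[[0.454, -0.083], [0.4755, -0.087], [0.4638, -0.155], [0.4416, -0.1509]] [ 0.45873367 -0.11896575]
(array([ 0.45814705, -0.12307301,  0.01425895]), [array([-0.2,  0.1]), array([0.3, 0.4])])
(array([ 0.45856406, -0.12101499,  0.02540533]), [array([-0.1, -0.3]), array([0.4, 1.1]), array([-0.5,  0.1])])
```

Request:
servo_tool(plan=[[[0.06,0.06,0.9,0,0,0],[0,0,0.9,0,0,0],[0,0,0.9,0,0,0],[0,0,0.9,0,0,0],[0,0,0.9,0,0,0],[0,0,0.8,0,0,0],[0,0,0.4,0,0,0],[0,0,0.23,0,0,0],[0,0,0,0,0,0]]])

```text
time: 4.37
tool_pos: [0.4575, -0.1201, 0.0196]
tcp_rot: [[0.179, 0.984, -0.003], [0.984, -0.179, 0.001], [0.001, -0.003, -1.0]]
ft_force: [-1.1, 0.3, -0.4]
opening: 0.0856
grasp_force: 0.0
```

Request:
servo_tool(plan=[[[0,0,0,0,0,0],[0,0,0,0,0,0],[0,0,0,0,0,0],[0,0,0,0,0,0],[0,0,0,0,0,0],[0,0,0,0,0,0],[0,0,0,0,0,0],[0,0,0,0,0,0],[0,0,0,0,0,0],[0,0,0,0,0,0]]], claw=1, force=80)

```text
time: 5.2
tool_pos: [0.4596, -0.121, 0.0222]
tcp_rot: [[0.18, 0.984, 0.002], [0.984, -0.18, -0.001], [-0.0, 0.002, -1.0]]
ft_force: [-0.6, 0.1, 5.6]
opening: 0.0223
grasp_force: 79.9
```

Request:
servo_tool(plan=[[[0,0,-0.3,0,0,0],[0,0,-0.7,0,0,0],[0,0,-1,0,0,0],[0,0,-1,0,0,0],[0,0,-1,0,0,0],[0,0,-1,0,0,0],[0,0,-0.7,0,0,0],[0,0,-0.3,0,0,0]]])

```text
time: 5.87
tool_pos: [0.46, -0.1211, 0.205]
tcp_rot: [[0.18, 0.984, 0.005], [0.984, -0.18, -0.002], [-0.001, 0.005, -1.0]]
ft_force: [-0.0, -0.0, -3.1]
opening: 0.0227
grasp_force: 79.1
```

Request:
servo_tool(plan=[[[0.6,-0.1,0,0,0,0],[0.9,-0.15,0,0,0,0],[0.9,-0.15,0,0,0,0],[0.9,-0.15,0,0,0,0],[0.9,-0.15,0,0,0,0],[0.9,-0.15,0,0,0,0],[0.9,-0.15,0,0,0,0],[0.9,-0.15,0,0,0,-0.6],[0.7,-0.11,0,0,0,-0.6],[0,0,0,0,0,-0.4],[0,0,0,0,0,0],[0,0,0,0,0,0]]])

```text
time: 6.87
tool_pos: [0.4607, 0.1105, 0.2001]
tcp_rot: [[0.053, 0.999, -0.002], [0.999, -0.053, -0.0], [-0.001, -0.002, -1.0]]
ft_force: [0.3, -0.2, -3.3]
opening: 0.0224
grasp_force: 79.0
```

```bash
python3 - <<'E'
from h import *
import pickle
s=monitor.get_state();print(s["time"],s["tool_pos"],np.round(s["tcp_rot"],3).tolist(),s["ft_force"],s["opening"])
c=viewer.get_calibration("wrist");im=viewer.snapshot("wrist");pickle.dump((c,im,s),open("w2.pkl","wb"))
save("w2",np.vstack([cv2.resize(im[:120,200:440],(720,360),interpolation=cv2.INTER_CUBIC),cv2.resize(im,(720,450))[:240]]))
E
```

```text
6.8667 [0.46072273 0.1105049  0.20006533] [[0.053, 0.999, -0.002], [0.999, -0.053, -0.0], [-0.001, -0.002, -1.0]] [ 0.3185661  -0.23894039 -3.31326733] 0.022350113658235412
```

View pics/w2.png

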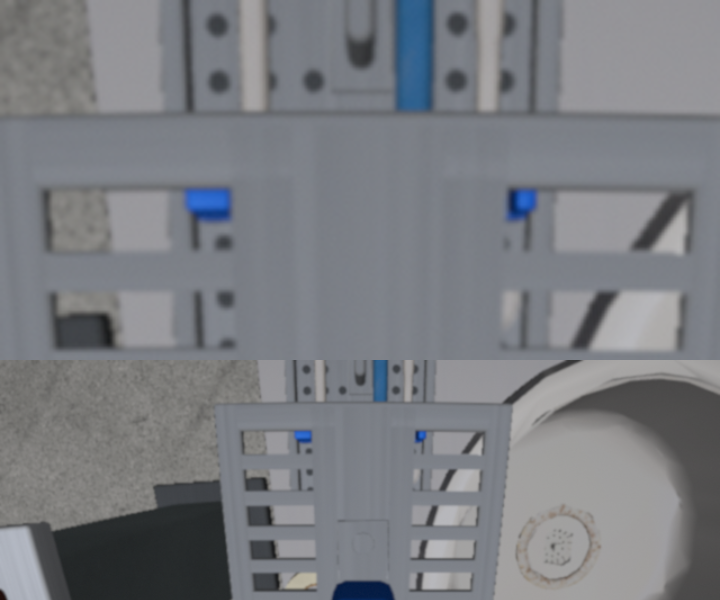

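The wrist picture shows the cassette ahead of the held lid: the near end of the post at crop (362,60), side rims at about x=165 and 558. I'll go 40 mm further to see the whole post.

Request:
servo_tool(plan=[[[0.45,0,0,0,0,0],[0.5,0,0,0,0,0],[0.4,0,0,0,0,0],[0,0,0,0,0,0],[0,0,0,0,0,0],[0,0,0,0,0,0]]])

```text
time: 7.42
tool_pos: [0.4637, 0.1504, 0.201]
tcp_rot: [[0.053, 0.999, -0.0], [0.999, -0.053, -0.001], [-0.001, -0.0, -1.0]]
ft_force: [-0.1, -0.1, -2.4]
opening: 0.0227
grasp_force: 79.0
```

```bash
python3 - <<'E'
from h import *
import pickle
s=monitor.get_state();print(s["time"],s["tool_pos"],np.round(s["tcp_rot"],3).tolist())
c=viewer.get_calibration("wrist");im=viewer.snapshot("wrist");pickle.dump((c,im,s),open("w3.pkl","wb"))
save("w3",cv2.resize(im[:120,220:420],(800,480),interpolation=cv2.INTER_CUBIC))
E
```

```text
7.4167 [0.46366065 0.15035113 0.20097167] [[0.053, 0.999, -0.0], [0.999, -0.053, -0.001], [-0.001, -0.0, -1.0]]
```

View pics/w3.png

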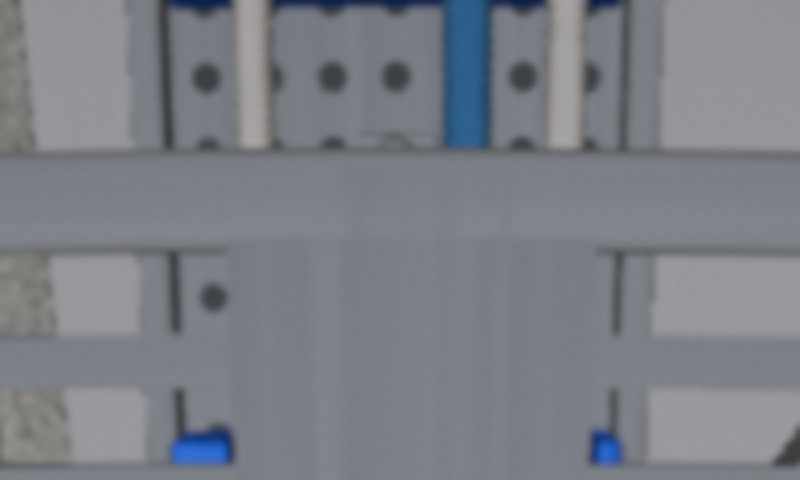

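```bash
python3 - <<'E'
from h import *
import pickle
D=pickle.load(open("d0.pkl","rb"))
c2=pickle.load(open("w2.pkl","rb"))[0];c3=pickle.load(open("w3.pkl","rb"))[0]
A=lambda x,y,z:atz(c2,200-.5+(x+.5)/3,(y+.5)/3-.5,z).round(4)
B=lambda x,y,z:atz(c3,220-.5+(x+.5)/4,(y+.5)/4-.5,z).round(4)
print("w3 rims",B(131,50,.028),B(660,50,.028),B(142,290,.028),B(652,290,.028))
print("w2 rims",A(163,40,.028),A(560,40,.028),A(172,250,.028),A(552,250,.028))
print("post near top",A(361,44,.043),"base",A(361,68,.004),"sides",A(345,20,.04),A(376,20,.04))
print("rail far near-edge",B(200,4,.03),B(590,4,.03),"near rail?",B(200,432,.033),A(205,218,.033),A(205,203,.033))
for y in(100,140,180):print(y,)
ct=D["top"][0]
P=np.array([[.4663,.2585]])
for X in([.463,.255,.045],[.466,.257,.045],[.466,.261,.045]):print(X,(proj(ct,X)-[190,212])*4+1.5)
s=pickle.load(open("w2.pkl","rb"))[2];print("lid in w2: front edge",A(360,113,.2-.018),"side at front",A(0,125,.182),A(720,125,.182))
E
```

```text
w3 rims [0.4139 0.298  0.028 ] [0.5225 0.2921 0.028 ] [0.4115 0.2507 0.028 ] [0.5203 0.2449 0.028 ]
w2 rims [0.4121 0.2572 0.028 ] [0.5204 0.2513 0.028 ] [0.4091 0.2019 0.028 ] [0.5177 0.196  0.028 ]
post near top [0.466  0.2496 0.043 ] base [0.4658 0.2514 0.004 ] sides [0.4622 0.2563 0.04  ] [0.4703 0.2559 0.04  ]
rail far near-edge [0.4292 0.3052 0.03  ] [0.508  0.3009 0.03  ] near rail? [0.4219 0.2206 0.033 ] [0.4201 0.2096 0.033 ] [0.4205 0.2136 0.033 ]
100
140
180
[0.463, 0.255, 0.045] [202.09479012 147.51589922]
[0.466, 0.257, 0.045] [198.86134688 142.54027925]
[0.466, 0.261, 0.045] [192.24285281 142.62430171]
lid in w2: front edge [0.4648 0.2112 0.182 ] side at front [0.4156 0.2129 0.182 ] [0.5139 0.2076 0.182 ]
```

Rim midline gives cassette yaw 87.0° and x≈0.4665 at its centre; post end, rails and top view agree on y≈0.262. Height is consistent (rim widths 109 vs 110). Going over it.

Request:
servo_tool(plan=[[[0.5,-0.02,0,0,0,0],[0.8,-0.02,0,0,0,0],[0.9,-0.02,0.3,0,0,0],[0.9,0,0.8,0,0,0],[0.65,0,0.9,0,0,0],[0,0,0.9,0,0,0],[0,0,0.6,0,0,0],[0,0,0.3,0,0,0],[0,0,0,0,0,0],[0,0,0,0,0,0]]])

```text
time: 8.3
tool_pos: [0.4683, 0.2629, 0.0875]
tcp_rot: [[0.054, 0.999, -0.0], [0.999, -0.054, -0.0], [-0.0, -0.0, -1.0]]
ft_force: [-0.5, 0.7, -3.4]
opening: 0.0227
grasp_force: 78.9
```

```bash
python3 - <<'E'
from h import *
s=monitor.get_state();print(s["time"],s["tool_pos"],np.round(s["tcp_rot"],4).tolist(),s["ft_force"],s["opening"])
t=viewer.snapshot("top");d=viewer.snapshot("side")
save("p4",np.hstack([cv2.resize(t[205:290,185:295],(440,340),interpolation=cv2.INTER_CUBIC),cv2.resize(d[140:225,190:280],(360,340),interpolation=cv2.INTER_CUBIC)]))
E
```

```text
8.3 [0.46825654 0.26289414 0.08751582] [[0.0537, 0.9986, -0.0001], [0.9986, -0.0537, -0.0002], [-0.0002, -0.0001, -1.0]] [-0.46080304  0.71594647 -3.43989815] 0.022687215013163984
```

View pics/p4.png

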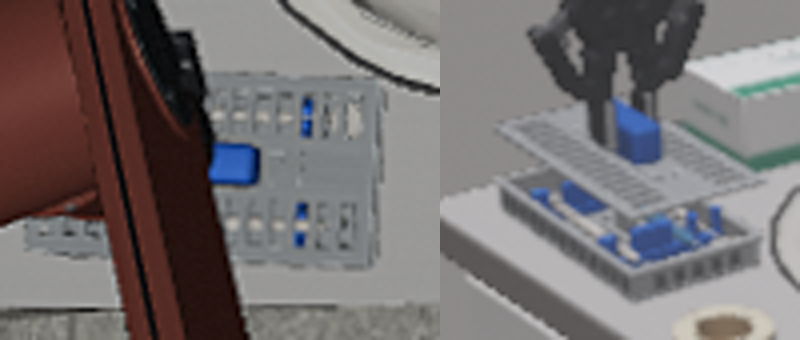

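The side view shows the lid level above the cassette with its edges lined up. I'll lower it gently onto the post.

Request:
servo_tool(plan=[[[0,0,0.3,0,0,0],[0,0,0.25,0,0,0],[0,0,0.06,0,0,0],[0,0,0.04,0,0,0],[0,0,0.04,0,0,0],[0,0,0,0,0,0],[0,0,0,0,0,0]]])

```text
time: 8.98
tool_pos: [0.468, 0.2634, 0.0666]
tcp_rot: [[0.053, 0.999, 0.0], [0.999, -0.053, 0.0], [0.0, 0.0, -1.0]]
ft_force: [-0.3, -0.2, -2.9]
opening: 0.0225
grasp_force: 79.0
```

Request:
servo_tool(plan=[[[0,0,0.04,0,0,0],[0,0,0.04,0,0,0],[0,0,0,0,0,0],[0,0,0,0,0,0]]])

```text
time: 9.32
tool_pos: [0.4679, 0.2633, 0.0641]
tcp_rot: [[0.053, 0.999, -0.0], [0.999, -0.053, -0.0], [-0.0, -0.0, -1.0]]
ft_force: [0.2, -1.2, -3.3]
opening: 0.0227
grasp_force: 79.0
```

Request:
servo_tool(plan=[[[0,0,0.04,0,0,0],[0,0,0.04,0,0,0],[0,0,0.04,0,0,0],[0,0,0,0,0,0],[0,0,0,0,0,0]]])

```text
time: 9.73
tool_pos: [0.4678, 0.2633, 0.0603]
tcp_rot: [[0.053, 0.999, -0.0], [0.999, -0.053, -0.0], [-0.0, -0.0, -1.0]]
ft_force: [-0.2, -0.4, -3.3]
opening: 0.0226
grasp_force: 79.0
```

Request:
servo_tool(plan=[[[0,0,0.04,0,0,0],[0,0,0.04,0,0,0],[0,0,0.04,0,0,0],[0,0,0,0,0,0],[0,0,0,0,0,0]]])

```text
time: 10.15
tool_pos: [0.4678, 0.2633, 0.0567]
tcp_rot: [[0.053, 0.999, -0.0], [0.999, -0.053, -0.0], [-0.0, -0.0, -1.0]]
ft_force: [-0.0, 0.2, -2.9]
opening: 0.023
grasp_force: 79.0
```

Request:
servo_tool(plan=[[[0,0,0.04,0,0,0],[0,0,0.04,0,0,0],[0,0,0,0,0,0],[0,0,0,0,0,0]]])

```text
time: 10.48
tool_pos: [0.4681, 0.2634, 0.0548]
tcp_rot: [[0.053, 0.999, 0.0], [0.999, -0.053, 0.0], [0.0, 0.0, -1.0]]
ft_force: [-1.4, 0.1, 0.7]
opening: 0.0227
grasp_force: 79.5
```

Rail contact occurs at the expected height (underside 33 mm, post already 12 mm inside the socket). Pressing.

Request:
servo_tool(plan=[[[0,0,0.04,0,0,0],[0,0,0.04,0,0,0],[0,0,0.04,0,0,0],[0,0,0,0,0,0],[0,0,0,0,0,0]]])

```text
time: 10.9
tool_pos: [0.4682, 0.2635, 0.0514]
tcp_rot: [[0.053, 0.999, 0.0], [0.999, -0.053, 0.0], [0.0, 0.0, -1.0]]
ft_force: [-2.1, -1.1, 5.4]
opening: 0.0223
grasp_force: 80.0
```

Request:
servo_tool(plan=[[[0,0,0.04,0,0,0],[0,0,0.03,0,0,0],[0,0,0,0,0,0],[0,0,0,0,0,0]]])

```text
time: 11.23
tool_pos: [0.4682, 0.2635, 0.0502]
tcp_rot: [[0.053, 0.999, 0.0], [0.999, -0.053, -0.0], [-0.0, 0.0, -1.0]]
ft_force: [-5.7, -3.0, 13.6]
opening: 0.0227
grasp_force: 81.3
```

Request:
servo_tool(plan=[[[-0.01,-0.025,0,0,0,0],[-0.01,-0.025,0,0,0,0],[0,0,0,0,0,0],[0,0,0,0,0,0]]])

```text
time: 11.57
tool_pos: [0.468, 0.2634, 0.0503]
tcp_rot: [[0.053, 0.999, 0.003], [0.999, -0.053, 0.001], [0.001, 0.003, -1.0]]
ft_force: [-0.7, 0.4, 7.5]
opening: 0.0226
grasp_force: 80.3
```

```bash
python3 - <<'E'
from h import *
s=monitor.get_state();print(s["time"],s["tool_pos"],np.round(s["tcp_rot"],4).tolist(),s["ft_force"],s["wrist_torque"],s["opening"])
d=viewer.snapshot("side");s=monitor.get_state();print(s["ft_force"],s["wrist_torque"])
save("p5",cv2.resize(d[150:230,190:290],(800,600),interpolation=cv2.INTER_CUBIC))
E
```

```text
11.5667 [0.46804862 0.26342202 0.05030083] [[0.053, 0.9986, 0.0035], [0.9986, -0.053, 0.0013], [0.0015, 0.0034, -1.0]] [-0.66124284  0.35072943  7.46791038] [-0.12600265  0.19787155  0.01354371] 0.02256881740934188
[ 1.06246864 -0.28048004  6.93591419] [-0.10419833  0.23824307 -0.01344538]
```

View pics/p5.png

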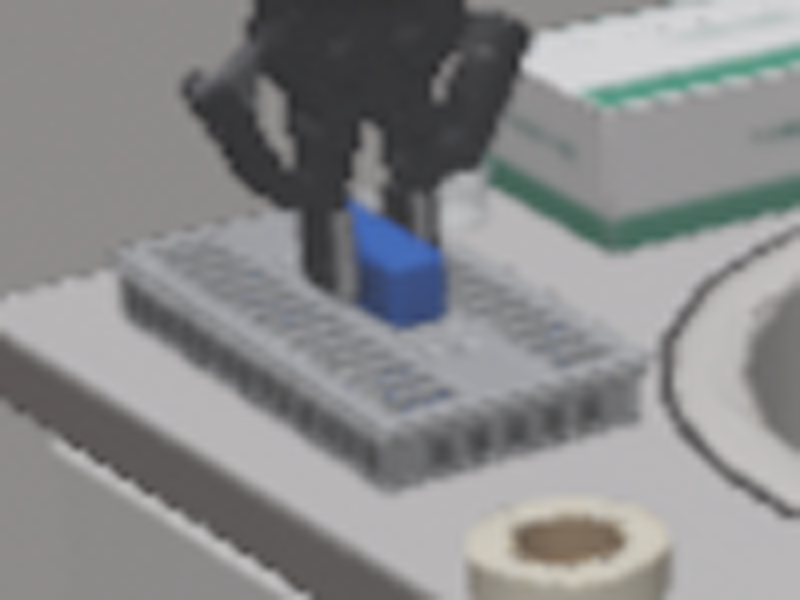

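The lid sits flush with the rim at image resolution. Force is marginal at 7 N, so I'll press a little more firmly.

Request:
servo_tool(plan=[[[0,0,0.02,0,0,0],[0,0,0.02,0,0,0],[0,0,0,0,0,0],[0,0,0,0,0,0],[0,0,0,0,0,0]]])

```text
time: 12.03
tool_pos: [0.4681, 0.2634, 0.0502]
tcp_rot: [[0.053, 0.999, 0.003], [0.999, -0.053, 0.001], [0.001, 0.003, -1.0]]
ft_force: [-4.7, -2.6, 16.6]
opening: 0.0225
grasp_force: 81.7
```

Request:
servo_tool(plan=[[[0,0,0,0,0,0],[0,0,0,0,0,0],[0,0,0,0,0,0],[0,0,0,0,0,0]]])

```text
time: 12.37
tool_pos: [0.4681, 0.2634, 0.0502]
tcp_rot: [[0.053, 0.999, 0.003], [0.999, -0.053, 0.001], [0.001, 0.003, -1.0]]
ft_force: [-4.2, -1.9, 17.5]
opening: 0.0224
grasp_force: 81.7
```

Request:
servo_tool(plan=[[[0,0,0,0.04,-0.02,0],[0,0,0,0,0,0],[0,0,0,0,0,0],[0,0,0,0,0,0]]])

```text
time: 12.7
tool_pos: [0.4682, 0.2635, 0.0502]
tcp_rot: [[0.053, 0.999, 0.0], [0.999, -0.053, -0.0], [-0.0, 0.0, -1.0]]
ft_force: [-4.9, -2.7, 17.4]
opening: 0.0226
grasp_force: 81.8
```

```bash
python3 - <<'E'
from h import *
s=monitor.get_state();print(s["time"],s["tool_pos"],np.round(s["tcp_rot"],4).tolist(),s["ft_force"],s["wrist_torque"])
E
```

```text
12.7 [0.46819863 0.26347153 0.05023104] [[0.0528, 0.9986, 0.0002], [0.9986, -0.0528, -0.0003], [-0.0003, 0.0002, -1.0]] [-4.91623239 -2.7063812  17.38513606] [-0.34801013  0.75582319 -0.02095634]
```

```bash
python3 -c "
from h import *
print(order.close_job())"
```

```text
the job is handed in; nothing more can be done
None
```

The lid is on the cassette with its socket over the post, level on the rim and still gripped and pressed down with about 17 N; I handed the job in at 12.7 s, without touching the tape or the carton.

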